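Snap the cover onto the relay box and keep it pressed

TASK

Fit the loose cover on the open relay box: set it level and square over the mouth, skirt down, so that it lies on the slopes of the two spring clips, then press it straight down until both clips snap over its ends and it sits flush on the rim. Keep pressing it down firmly, and finish while still holding it pressed; leave the other things on the bench where they are.

Things in the scene. Friction and masses are not known exactly. Their poses are not given: they have to be found in the camera images.
- box_rim (a point): Centre of the mouth of the grey plastic relay box, at rim height, 44 mm above the bench; z up. The box is screwed down, outside 120 mm along its x, 76 mm along its y, walls 4 mm (mouth 112 x 68 mm). It may stand turned, left or right of the cover. A springy upright clip stands outside each short end. Two cable glands stick out at its +y side (towards the robot) below the rim; screw ears 4 mm thick at its foot.
- cover_rib (a point): Centre of the grip rib on top of the loose grey plastic cover (about 0.1 kg); z up. The rib is 60 mm long (x), 14 mm wide (y), 22 mm high, with room for fingers at both long sides down to the plate, whose top is 11 mm below this point. The cover starts right way up on the bench, this point 33 mm above it. Fitted, this point is 17 mm above box_rim and in line with it, x along the box's x, either way round.
- cover_underside (a point): Centre of the underside of the cover's plate (120 x 76 x 6 mm), 17 mm below cover_rib; fitted, it lies on the rim, at box_rim. Below it a skirt 16 mm deep enters the mouth, tapering from 108 x 64 mm at the plate to 100 x 56 mm at its foot. Pressing the cover past both clips takes some 10 to 18 N in all, rising over about 9 mm, then dropping suddenly; then it goes on to the rim and stops hard.
- clip_right (a joint): Bend of the spring clip at the box's -x end (its right end, seen from the robot), rad: 0 = upright at rest (also once snapped over the cover), positive = outward, about 0.12 as the cover passes. 24 mm wide, at 66 mm from the box centre, top 26 mm above the rim; its hook reaches in to 55 mm, flat underside 7 mm above the rim, with a slope above that the cover's plate meets when about 18 mm above the rim.
- clip_left (a joint): The same for the equal clip at the box's +x end (its left end).
- lamp_rim (a point): Centre of the lower rim of the bell lamp that hangs over the bench beyond the work, about 150 mm across, its lowest edge 430 mm above the bench; fixed. An arm's wrist or elbow can strike it when swinging in: come round in front of it (nearer the robot), as with a position about 440 mm ahead of the robot.
- radiator_edge (a point): Middle of the top left edge of the radiator lying on the bench to the right of the work, fixed; it runs about 300 mm towards and away from the robot from here, and 290 mm to the right, its top up to 130 mm above the bench.
- grease_tin: Small tin, 49 mm across, 54 mm high, a bystander; origin at the centre of its underside.
- bearing: Steel ball bearing, 62 mm across, 16 mm high, a bystander; origin at the centre of its underside.
- bolt: Hexagon bolt lying on its side, 54 mm long along its y axis, 22 mm wide, 20 mm high, a bystander; origin at the centre of its underside.

How it is judged:
By the outcome, as a careful person would: the job done as asked, in the order asked, and still so for the second after the job is handed in, while the arm keeps its last pose, push and grip.
It also fails if it takes over 46 s, if anything falls off the work surface, if the arm or the gripper's body presses on something with over 40 N, if the wrist force passes 120 N, or if a joint passes its speed limit or range.

ROBOT

A 6-joint arm with a two-finger parallel gripper is mounted at the origin on a cart in front of the work surface, level with it; the furniture and walls round the work are solid. World frame = base frame: x ahead of the robot, y to its left, z up, the work surface at z = 0. Lengths are in m, angles in rad, forces in N, time in s.
With the tool pointing down it reaches from about 0.35 to 0.8 m from the base axis. Payload 7.3 kg.
Tool frame: the origin (TCP) lies on the centre line of the jaws, within the pads' length; the fingertips stand 17 mm ahead of it and the grasp point (between the pads) lies 2 mm behind it; z points along the fingers, y is the line along which they close (so a half turn about z gives the same grasp; the last joint's range is limited). The gripper opens to 85 mm and grips with 20 to 120 N. Pads are 22 mm wide; open, the fingers measure 114 mm over their backs; the gripper's body (76 mm by 85 mm) begins 54 mm behind the grasp point. The pads swing forward as they close: fully open they stand 13 mm farther back than shut.
Start: joints at [-1.493, 0.342, 1.524, -0, 1.275, -0.146], TCP at [0.117, -0.512, 0.213] pointing down, gripper open.
Joint ranges: [-2.53, 2.53], [-0.77, 2.02], [0.04, 2.7], [-1, 4.14], [0.28, 2.66], [-3.11, 3.11]. Speed limits (rad/s): [2.57, 2.57, 3.14, 3.14, 3.14, 3.14].

INTERFACE

Orientations are given as a unit quaternion [w, x, y, z].
In Python, from bench import * gives the robot as it stands.
- The arm moves only by the tool arm_command, never from a script. Its argument "targets" is a list of rows, each an object with "xyz": the shift along the tool's x, y, z in cm, a list of three; "dr": the turn, a rotation vector about the tool's x, y, z in degrees, a list of three; "jaw": the finger opening in cm, from 0 to 8.54. In form: [{"xyz": [dx, dy, dz], "dr": [wx, wy, wz], "jaw": jaw}, ...]. A call has 1 to 5 rows; each row is the pose to reach, as a shift and turn from the pose commanded when the call began, along the tool's axes at that moment; what a row does not reach only later rows make up. A row lasts 1/10 s, in which the tool goes at most 50 mm and 8.59 degrees, less where a joint would pass 70% of its speed; a pose out of reach is approached as far as the arm can. A call with a gripper value outside its range is refused whole. The fingers move at their own pace and stop on an object; the grip force is fixed at half the most. Time passes only in rows, so rows that repeat a pose let the fingers close. It gives the time, the measured TCP pose, the force, the opening and the grip force at its end, in the units of the state.
- get_state(): the state, without advancing time (a new reading comes with each control period).
- camera(name): name is "side" or "top" or "wrist"; returns a dict with "frame" (480x640x3 uint8, red, green, blue), "depth" (480x640 float32, m along the optical axis (not along the pixel's ray), 0 where there is no reading), "fx", "fy", "cx", "cy" (pixels), "dist_coeffs" ([k1, k2, p1, p2, k3] as OpenCV has them; the pictures are not rectified), "rvec" (rotation vector, rad) and "tvec" (3), from world to camera coordinates, as OpenCV has them. Camera axes: x right, y down, z forward; pixel columns grow to the right and rows downward; lengths in m; the calibration is good to about 2 mm. A picture is of the moment at which its call begins.
- hand_in(): hands the job in; it is judged then, once.
The state is a dict: "time": time; "q": joint angles; "joint_velocities": joint speeds; "tau": joint torques, N m; "tcp_pos": TCP position; "ee_rot": TCP orientation; "force": force on the tool from outside, world axes, zero at the start; "wrist_torque": the same for the moment, N m; "opening": opening from 0.0 (shut) to 1.0 (fully open); "grip_force": force on a finger pad.
Only numpy, scipy, OpenCV 4.12 (cv2) and the standard library are available. Lean on these libraries where they do the work, as an engineer would, in place of code of your own. Each camera call takes 0.05 s, during which the arm holds its last target. There are 200 camera calls.

## Working session

There is one attempt and no reset: what is moved stays moved. The work goes in short steps, Python scripts to look and compute and a tool call to move; the robot and the scene stay as the last step left them, time stands still between calls to the robot, and variables do not carry over. Pictures are saved under pics/ and viewed, at most 10 in all, crops included, and the job is handed in when it is done.

Besides the shell and the picture viewer there is one more tool, called after "Emit:" as a command line: name --argument value ..., lists and objects as JSON in quotes. arm_command: Moves the arm, as the interface text tells. Its arguments: {"type":"object","properties":{"targets":{"type":"array"}},"required":["targets"]}

```bash
mkdir -p pics; cat > h.py <<'E'
from bench import *
import numpy as np, cv2, pickle
from scipy.spatial.transform import Rotation as R
def snap(n,f):
    c=camera(n); pickle.dump(c,open(f'pics/{f}.pkl','wb'))
    cv2.imwrite(f'pics/{f}.png',c['frame'][:,:,::-1]); return c
def world(c,px,z=None):
    """pixels -> world; by plane height z, or depth if z None"""
    K=np.array([[c['fx'],0,c['cx']],[0,c['fy'],c['cy']],[0,0,1]])
    Rm=cv2.Rodrigues(np.array(c['rvec'],float))[0]; t=np.array(c['tvec'],float).ravel()
    out=[]
    for u,v in px:
        p=cv2.undistortPoints(np.array([[[u,v]]],float),K,np.array(c['dist_coeffs'],float)).ravel()
        d=Rm.T@np.array([p[0],p[1],1]); o=-Rm.T@t
        s=c['depth'][int(round(v)),int(round(u))] if z is None else (z-o[2])/d[2]
        out.append(o+s*d)
    return np.array(out)
E
python3 - <<'E'
from h import *
c=snap('top','top0'); d=snap('side','side0')
print(get_state())
for k in (c,d):
    print(-cv2.Rodrigues(np.array(k['rvec'],float))[0].T@np.array(k['tvec'],float).ravel(),k['fx'])
E
```

```text
{'time': 0.1, 'q': array([-1.49297889e+00,  3.42655545e-01,  1.52493306e+00, -2.09882374e-05,
        1.27537872e+00, -1.45977504e-01]), 'joint_velocities': array([ 7.20965343e-04,  1.49051051e-04, -2.14019107e-03, -9.85782211e-05,
       -2.75027298e-04,  2.73005932e-04]), 'tau': array([ 2.06955890e-03, -4.34446049e+01, -2.46490645e+01, -1.38313435e-04,
        4.69955194e-03,  1.89206560e-05]), 'tcp_pos': array([ 0.1165107 , -0.51151689,  0.21239013]), 'ee_rot': array([-6.87276826e-04,  9.93745431e-01,  1.11667120e-01,  1.33882409e-05]), 'force': array([-0.21398264, -0.79640359,  0.35393296]), 'wrist_torque': array([ 0.06417365, -0.02836468,  0.00890113]), 'grip_force': 0.0, 'opening': 1.0028265147387934}
[0.37127577 0.25551502 1.5842079 ] 601.0264363180139
[0.57921194 1.07375608 0.61368033] 485.9487997280057
```

View pics/top0.png

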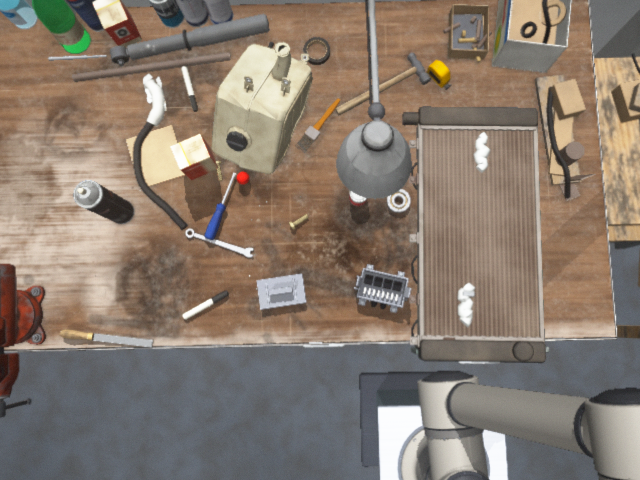

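View pics/side0.png

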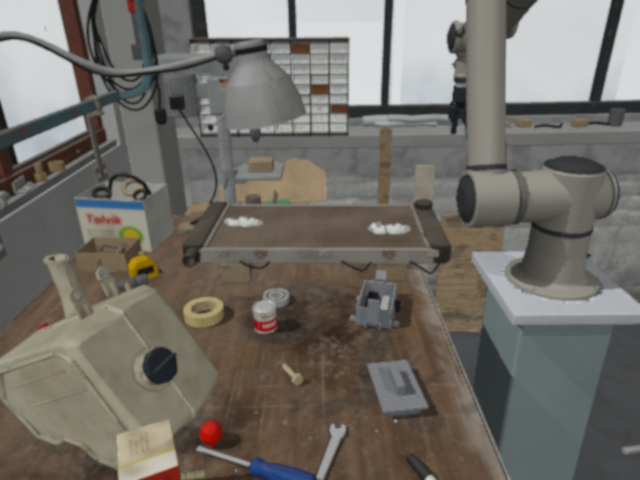

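The top view shows the cover at about (282,293) and the box at about (383,287). The radiator is right of x=415, the lamp at (375,160), and the tin, bearing and bolt lie beyond. I'll enlarge both parts.

```bash
python3 - <<'E'
from h import *
c=pickle.load(open('pics/top0.pkl','rb'))
f=c['frame'][:,:,::-1]
a=cv2.resize(f[255:325,245:325],None,fx=7.5,fy=7.5,interpolation=cv2.INTER_CUBIC)[:, :400*2]
b=cv2.resize(f[255:325,345:425],None,fx=7.5,fy=7.5,interpolation=cv2.INTER_CUBIC)
cv2.imwrite('pics/crop.png',cv2.resize(np.hstack([a,b]),(800,350)))
print(world(c,[(282,290)]),world(c,[(268,293)]),world(c,[(383,287)],.044), world(c,[(375,160)],.43))
E
```

```text
[[0.45014007 0.39819201 0.04537445]] [[0.44456642 0.4371572  0.0178595 ]] [[0.45242851 0.14016009 0.044     ]] [[0.68226217 0.17687234 0.43      ]]
```

View pics/crop.png

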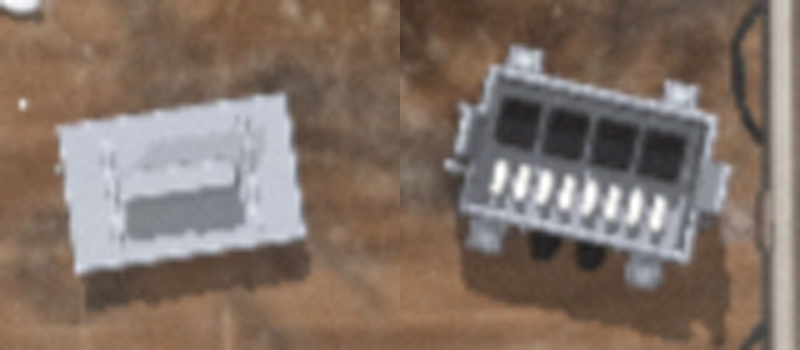

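The crop (5x) shows the plate's corners at (58,127), (285,93), (305,238) and (78,272). The box rim's corners are at (495,67), (716,115), (690,263) and (462,212), with clips at both short ends.

```bash
python3 - <<'E'
from h import *
c=pickle.load(open('pics/top0.pkl','rb'))
def rep(q,off,z,n):
    q=[(off+x/5-.4,255+y/5-.4) for x,y in q]; w=world(c,q,z)
    l=((w[0]-w[1])+(w[3]-w[2]))/2; s=((w[3]-w[0])+(w[2]-w[1]))/2
    print(n,w.mean(0),'long',np.linalg.norm(l),np.degrees(np.arctan2(l[1],l[0])),'short',np.linalg.norm(s),np.degrees(np.arctan2(s[1],s[0])))
rep([(58,127),(285,93),(305,238),(78,272)],245,.022,'cover')
rep([(495-400,67),(716-400,115),(690-400,263),(462-400,212)],345,.044,'box')
rep([(120,172),(235,158),(237,187),(125,198)],245,.044,'rib')
# refine by depth point clouds
def cloud(u0,u1,v0,v1,z0,z1,n):
    px=[(u,v) for u in range(u0,u1) for v in range(v0,v1)]
    w=world(c,px); m=(w[:,2]>z0)&(w[:,2]<z1)
    r=cv2.minAreaRect((w[m][:,:2]*1000).astype(np.float32)); print(n,m.sum(),r,np.median(w[m][:,2]))
cloud(245,325,260,320,.013,.06,'cover'); cloud(250,315,270,320,.035,.06,'rib'); cloud(345,412,260,320,.036,.055,'box')
s=get_state(); q=s['ee_rot']; print(R.from_quat(np.r_[q[1:],q[0]]).as_matrix())
E
```

```text
cover [0.44870337 0.40319648 0.022     ] long 0.11871726759850648 97.27617381520355 short 0.07572504435537603 -172.57200231547705
box [0.45145434 0.14090164 0.044     ] long 0.11703695036151439 76.3787128360523 short 0.07630765623815923 166.76691014607
rib [0.44941085 0.40227795 0.044     ] long 0.05827173477587816 95.04477274331411 short 0.01414363827866962 -173.17705559260904
cover 1344 ((449.8381042480469, 403.9475402832031), (76.24333953857422, 120.72532653808594), 7.257288455963135) 0.02227141359068796
rib 131 ((449.7101135253906, 403.5895080566406), (14.324030876159668, 58.09211730957031), 7.21178674697876) 0.04322005488647407
box 239 ((453.19134521484375, 143.3003387451172), (134.71038818359375, 78.91468811035156), 76.86969757080078) 0.04335343445238249
[[ 9.75060908e-01  2.21937398e-01 -1.26883441e-04]
 [ 2.21937362e-01 -9.75059964e-01  1.36894646e-03]
 [ 1.80101454e-04 -1.36296636e-03 -9.99999055e-01]]
```

```bash
cat >> h.py <<'E'
def rel(xyz,yaw,s=None):
    """shift (cm, tool axes) and dr (deg) to a tool-down pose, tool x at yaw deg"""
    s=s or get_state(); q=s['ee_rot']; A=R.from_quat(np.r_[q[1:],q[0]])
    B=R.from_euler('z',yaw,degrees=True)*R.from_euler('x',180,degrees=True)
    print('xyz',np.round(A.inv().apply(np.array(xyz)-s['tcp_pos'])*100,2),'dr',np.round((A.inv()*B).as_rotvec(degrees=True),2))
    return B
E
python3 - <<'E'
from h import *
rel([.30,-.35,.215],54)
s=get_state(); 
def nxt(p,y,q,yq):
    B=R.from_euler('z',y,degrees=True)*R.from_euler('x',180,degrees=True); k=B.as_quat()
    rel(q,yq,dict(tcp_pos=np.array(p),ee_rot=np.r_[k[3],k[:3]]))
nxt([.30,-.35,.215],54,[.43,-.14,.215],75)
nxt([.43,-.14,.215],75,[.44,.1,.215],97.3)
nxt([.44,.1,.215],97.3,[.44,.34,.215],97.3)
E
```

```text
xyz [ 21.48 -11.68  -0.24] dr [-7.000e-02 -4.000e-02 -4.118e+01]
xyz [24.63 -1.83 -0.  ] dr [ -0.   0. -21.]
xyz [23.44 -5.25 -0.  ] dr [  0.    0.  -22.3]
xyz [23.81  3.05  0.  ] dr [0. 0. 0.]
```

Emit:
arm_command --targets '[{"xyz": [4.3,-2.34,-0.04],"dr": [0,0,-8.2],"jaw": 8.5},{"xyz": [8.6,-4.68,-0.1],"dr": [0,0,-16.4],"jaw": 8.5},{"xyz": [12.9,-7.0,-0.15],"dr": [0,0,-24.6],"jaw": 8.5},{"xyz": [17.2,-9.35,-0.2],"dr": [0,0,-32.8],"jaw": 8.5},{"xyz": [21.5,-11.7,-0.24],"dr": [0,0,-41],"jaw": 8.5}]'

```text
time: 0.6
tcp_pos: [0.3012, -0.3485, 0.2152]
ee_rot: [-0.0, 0.89, 0.455, -0.0]
force: [0.3, -0.5, 0.5]
opening: 0.998
grip_force: 0.0
```

Emit:
arm_command --targets '[{"xyz": [4.9,-0.36,0],"dr": [0,0,-4.2],"jaw": 8.5},{"xyz": [9.8,-0.73,0],"dr": [0,0,-8.4],"jaw": 8.5},{"xyz": [14.7,-1.1,0],"dr": [0,0,-12.6],"jaw": 8.5},{"xyz": [19.6,-1.46,0],"dr": [0,0,-16.8],"jaw": 8.5},{"xyz": [24.5,-1.83,0],"dr": [0,0,-21],"jaw": 8.5}]'

```text
time: 1.1
tcp_pos: [0.4306, -0.1396, 0.2153]
ee_rot: [-0.0, 0.793, 0.609, -0.0]
force: [0.7, -0.4, -0.7]
opening: 0.989
grip_force: 0.0
```

Emit:
arm_command --targets '[{"xyz": [4.7,-1.05,0],"dr": [0,0,-4.5],"jaw": 8.5},{"xyz": [9.4,-2.1,0],"dr": [0,0,-9],"jaw": 8.5},{"xyz": [14.1,-3.15,0],"dr": [0,0,-13.5],"jaw": 8.5},{"xyz": [18.8,-4.2,0],"dr": [0,0,-18],"jaw": 8.5},{"xyz": [23.4,-5.25,0],"dr": [0,0,-22.3],"jaw": 8.5}]'

```text
time: 1.6
tcp_pos: [0.4402, 0.1, 0.2152]
ee_rot: [-0.0, 0.661, 0.751, -0.0]
force: [0.7, 0.6, -0.1]
opening: 0.998
grip_force: 0.0
```

```bash
python3 - <<'E'
from h import *
c=snap('wrist','w0')
print(-cv2.Rodrigues(np.array(c['rvec'],float))[0].T@np.array(c['tvec'],float).ravel())
rel([.4497,.38,.215],97.3)
E
```

```text
[0.43063564 0.1753585  0.37771851]
xyz [26.99  4.68  0.14] dr [ 0.02 -0.23  0.46]
```

View pics/w0.png

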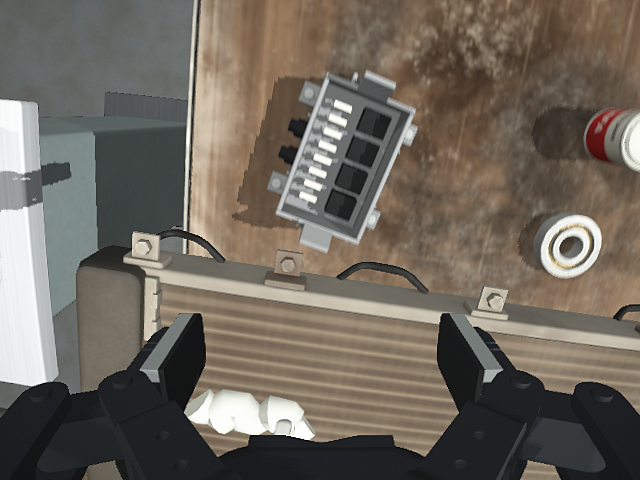

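The wrist view shows the box whole, with rim corners near (328,74), (414,108), (359,241) and (276,212). I'll move on to the cover and enlarge this view.

```bash
python3 - <<'E'
from h import *
c=pickle.load(open('pics/w0.pkl','rb'))
cv2.imwrite('pics/w0c.png',cv2.resize(c['frame'][60:260,260:430,::-1],None,fx=3,fy=3,interpolation=cv2.INTER_CUBIC))
E
```

```text
(no output)
```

View pics/w0c.png

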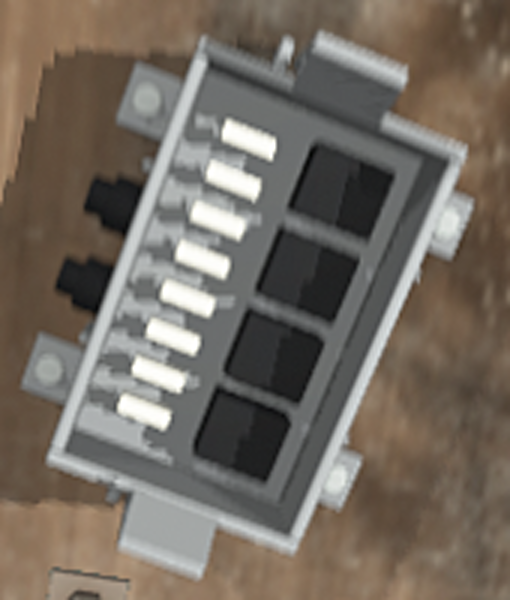

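Emit:
arm_command --targets '[{"xyz": [4.9,0.85,0],"dr": [0,0,0],"jaw": 8.5},{"xyz": [9.8,1.7,0],"dr": [0,0,0],"jaw": 8.5},{"xyz": [14.7,2.55,0],"dr": [0,0,0],"jaw": 8.5},{"xyz": [18.8,3.3,0],"dr": [0,0,0.4],"jaw": 8.5},{"xyz": [22.0,3.8,0.1],"dr": [0,0,0.4],"jaw": 8.5}]'

```text
time: 2.15
tcp_pos: [0.4506, 0.3235, 0.2139]
ee_rot: [-0.0, 0.664, 0.748, -0.0]
force: [1.4, -0.3, 0.1]
opening: 0.996
grip_force: 0.0
```

The crop (3x, offset 260,60) gives rim corners (204,38), (466,150), (292,552) and (48,460), with clips at the top end (360,70) and bottom end (165,535).

```bash
python3 - <<'E'
from h import *
c=pickle.load(open('pics/w0.pkl','rb'))
q=[(260+x/3-.33,60+y/3-.33) for x,y in [(204,38),(466,150),(292,552),(48,460)]]
w=world(c,q,.044); m=w.mean(0)
print(w[:,:2], m); 
for a,b in ((0,1),(3,2),(3,0),(2,1)): d=w[b]-w[a]; print(np.linalg.norm(d),np.degrees(np.arctan2(d[1],d[0])))
px=[(u,v) for u in range(262,430) for v in range(62,255)]
W=world(c,px)
k=(W[:,2]>.04)&(W[:,2]<.05); print('rim',k.sum(),cv2.minAreaRect((W[k][:,:2]*1000).astype(np.float32)))
k=(W[:,2]>.052)&(W[:,2]<.08); P=W[k]; print('clips',k.sum())
for g in (P[P[:,1]>.14],P[P[:,1]<.14]): print(len(g),g.mean(0),cv2.minAreaRect((g[:,:2]*1000).astype(np.float32)),g[:,2].max())
d=snap('wrist','w1')
px=[(u,v) for u in range(0,640,1) for v in range(0,320,1)]
W=world(d,px); 
k=(W[:,2]>.036)&(W[:,2]<.05)&(abs(W[:,1]-.403)<.07)&(abs(W[:,0]-.45)<.05); print('rib',k.sum(),cv2.minAreaRect((W[k][:,:2]*1000).astype(np.float32)),np.median(W[k][:,2]))
k=(W[:,2]>.015)&(W[:,2]<.03)&(abs(W[:,1]-.403)<.09)&(abs(W[:,0]-.45)<.08); print('plate',k.sum(),cv2.minAreaRect((W[k][:,:2]*1000).astype(np.float32)))
E
```

```text
[[0.43121456 0.21053172]
 [0.50337502 0.19204124]
 [0.47446314 0.07641595]
 [0.40237417 0.09445863]] [0.45285672 0.14336189 0.044     ]
0.07449181161921845 -14.37230068834834
0.0743125673323399 -14.051530311460107
0.11960237910246285 76.04642991292619
0.11918516704893918 75.96116603605395
rim 2270 ((452.68963623046875, 142.77561950683594), (135.5786895751953, 76.6982421875), 75.57054138183594)
clips 1375
729 [0.46744247 0.201789   0.06526129] ((468.0154724121094, 201.83258056640625), (13.98355484008789, 24.646686553955078), 75.92193603515625) 0.07353551847947576
646 [0.43725163 0.08257816 0.06491503] ((437.4468078613281, 82.11264038085938), (13.84486198425293, 24.108043670654297), 76.50143432617188) 0.07365723557419607
rib 1411 ((449.0596008300781, 404.35797119140625), (13.87684440612793, 59.595794677734375), 7.489640712738037) 0.045497047058416284
plate 11853 ((449.42303466796875, 403.484375), (76.52288055419922, 119.83138275146484), 7.084555625915527)
```

View pics/w1.png

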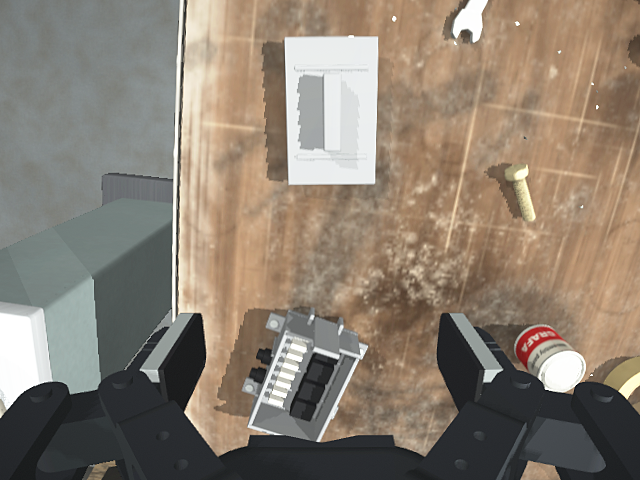

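The second wrist view shows the cover's plate corners at about (285,37), (379,37), (375,184) and (289,184), with the rib at (332,112). The depth fits agree: cover at (449.3, 403.8) mm, yaw 97.2°; box at (452.8, 142.6) mm, yaw about 75.9°.

```bash
python3 - <<'E'
from h import *
rel([.4493,.4038,.10],97.2); rel([.4493,.4038,.0412],97.2); print(get_state()['q'])
E
```

```text
xyz [ 7.6   0.82 11.37] dr [-0.02 -0.14 -0.3 ]
xyz [ 7.59  0.83 17.25] dr [-0.02 -0.14 -0.3 ]
[0.48895174 0.39914618 1.43592932 0.00257875 1.30597505 0.36783747]
```

Emit:
arm_command --targets '[{"xyz": [3.8,0.41,0.5],"dr": [0,0,-0.3],"jaw": 8.5},{"xyz": [7.4,0.8,2.0],"dr": [0,0,-0.3],"jaw": 8.5},{"xyz": [7.59,0.83,6.0],"dr": [0,0,-0.3],"jaw": 8.5},{"xyz": [7.59,0.83,10.0],"dr": [0,0,-0.3],"jaw": 8.5},{"xyz": [7.59,0.83,11.4],"dr": [0,0,-0.3],"jaw": 8.5}]'

```text
time: 2.7
tcp_pos: [0.4479, 0.3958, 0.0955]
ee_rot: [-0.001, 0.662, 0.749, -0.004]
force: [-0.5, -0.0, 0.3]
opening: 0.997
grip_force: 0.0
```

```bash
python3 - <<'E'
from h import *
rel([.4493,.4038,.0412],97.2)
d=snap('wrist','w2')
W=world(d,[(u,v) for u in range(0,640) for v in range(0,480)])
b=(abs(W[:,1]-.403)<.09)&(abs(W[:,0]-.45)<.08)
k=(W[:,2]>.038)&(W[:,2]<.05)&b; print('rib',k.sum(),cv2.minAreaRect((W[k][:,:2]*1000).astype(np.float32)),np.median(W[k][:,2]))
E
```

```text
xyz [0.8  0.27 5.42] dr [-0.41  0.22 -0.14]
rib 2660 ((449.1233215332031, 403.78778076171875), (13.879596710205078, 60.228946685791016), 7.682807445526123) 0.04546641816402479
```

Emit:
arm_command --targets '[{"xyz": [0,0,0],"dr": [0,0,0],"jaw": 8.5}]'

```text
time: 2.85
tcp_pos: [0.45, 0.3968, 0.0993]
ee_rot: [-0.0, 0.663, 0.749, -0.001]
force: [0.7, -0.9, 0.5]
opening: 0.996
grip_force: 0.0
```

```bash
python3 - <<'E'
from h import *
rel([.4492,.4038,.0412],97.3)
E
```

```text
xyz [0.72 0.02 5.81] dr [-0.14  0.08 -0.29]
```

Emit:
arm_command --targets '[{"xyz": [0.4,0.0,0.5],"dr": [0,0,-0.3],"jaw": 8.5},{"xyz": [0.72,0.0,2.0],"dr": [0,0,-0.3],"jaw": 8.5},{"xyz": [0.72,0.0,3.5],"dr": [0,0,-0.3],"jaw": 8.5},{"xyz": [0.72,0.0,3.9],"dr": [0,0,-0.3],"jaw": 8.5},{"xyz": [0.72,0.0,3.9],"dr": [0,0,-0.3],"jaw": 8.5}]'

```text
time: 3.35
tcp_pos: [0.4492, 0.4044, 0.0607]
ee_rot: [-0.0, 0.66, 0.751, -0.001]
force: [-0.1, 0.3, 0.3]
opening: 0.995
grip_force: 0.0
```

```bash
python3 - <<'E'
from h import *
rel([.4492,.4038,.0412],97.3)
E
```

```text
xyz [-0.06 -0.01  1.95] dr [-0.06  0.03  0.03]
```

Emit:
arm_command --targets '[{"xyz": [-0.06,0,0.8],"dr": [0,0,0],"jaw": 8.5},{"xyz": [-0.06,0,1.5],"dr": [0,0,0],"jaw": 8.5},{"xyz": [-0.06,0,1.9],"dr": [0,0,0],"jaw": 8.5},{"xyz": [-0.06,0,1.9],"dr": [0,0,0],"jaw": 8.5},{"xyz": [-0.06,0,1.9],"dr": [0,0,0],"jaw": 4.0}]'

```text
time: 3.85
tcp_pos: [0.4497, 0.404, 0.0423]
ee_rot: [0.0, 0.661, 0.751, -0.0]
force: [0.0, 0.4, 0.7]
opening: 0.848
grip_force: 0.0
```

Emit:
arm_command --targets '[{"xyz": [0,0,0],"dr": [0,0,0],"jaw": 2.5},{"xyz": [0,0,0],"dr": [0,0,0],"jaw": 2.0},{"xyz": [0,0,0],"dr": [0,0,0],"jaw": 1.0},{"xyz": [0,0,0],"dr": [0,0,0],"jaw": 0},{"xyz": [0,0,0],"dr": [0,0,0],"jaw": 0}]'

```text
time: 4.35
tcp_pos: [0.4497, 0.4039, 0.0424]
ee_rot: [0.0, 0.661, 0.751, 0.0]
force: [-0.4, -0.2, 0.0]
opening: 0.003
grip_force: 0.0
```

Emit:
arm_command --targets '[{"xyz": [0,0,0],"dr": [0,0,0],"jaw": 0},{"xyz": [0,0,0],"dr": [0,0,0],"jaw": 0},{"xyz": [0,0,0],"dr": [0,0,0],"jaw": 0}]'

```text
time: 4.65
tcp_pos: [0.4496, 0.4039, 0.0423]
ee_rot: [0.0, 0.661, 0.751, -0.0]
force: [-0.2, 0.8, 0.1]
opening: -0.002
grip_force: 0.0
```

```bash
python3 - <<'E'
from h import *
d=snap('wrist','w3'); s=snap('side','s3')
a=cv2.resize(s['frame'][330:450,330:470,::-1],(560,480))
cv2.imwrite('pics/w3c.png',np.hstack([cv2.resize(d['frame'][240:480,260:380,::-1],(240,480)),a]))
E
```

```text
(no output)
```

View pics/w3c.png

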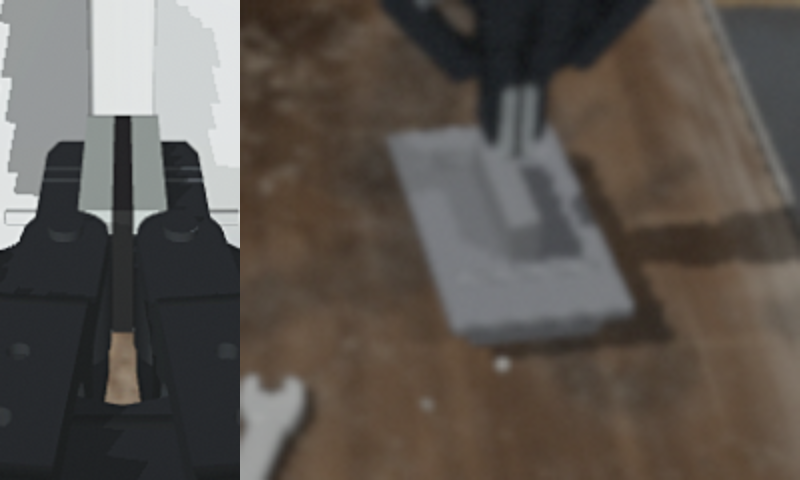

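The fingers have shut just beyond the rib's right end rather than around it. I'll measure where the cover and the fingertips really are.

```bash
python3 - <<'E'
from h import *
d=pickle.load(open('pics/w3.pkl','rb')); s=pickle.load(open('pics/s3.pkl','rb'))
W=world(d,[(u,v) for u in range(640) for v in range(480)])
for n,z0,z1 in (('rib',.038,.05),('plate',.015,.03)):
    k=(W[:,2]>z0)&(W[:,2]<z1)&(W[:,1]>.30)&(W[:,1]<.52)&(abs(W[:,0]-.45)<.08); print(n,k.sum(),cv2.minAreaRect((W[k][:,:2]*1000).astype(np.float32)))
# finger tips in wrist (crop px -> full px) and side
print('wrist tips',world(d,[(260+98/2,240+150/2),(260+150/2,240+150/2),(260+98/2,240+120/2)]))
print('side tips',world(s,[(330+(510-240)/4,330+130/4),(330+(535-240)/4,330+130/4),(330+(515-240)/4,330+152/4)]))
print('side plate corners',world(s,[(330+(390-240)/4,330+138/4),(330+(630-240)/4,330+308/4),(330+(455-240)/4,330+322/4),(330+(550-240)/4,330+132/4)],.022))
print(get_state()['tcp_pos'])
E
```

```text
rib 2189 ((447.2975158691406, 419.69189453125), (13.849695205688477, 28.37334442138672), 7.033849239349365)
plate 25605 ((448.67828369140625, 409.9314880371094), (76.34696960449219, 108.22186279296875), 7.379209995269775)
wrist tips [[0.44414621 0.41481034 0.0797254 ]
 [0.45295721 0.41600431 0.07984765]
 [0.44379541 0.41505755 0.06835216]]
side tips [[0.44956719 0.41627728 0.07967955]
 [0.43761447 0.4095348  0.07404024]
 [0.44588831 0.41147244 0.06415707]]
side plate corners [[0.49190421 0.34978364 0.022     ]
 [0.40362904 0.45774808 0.022     ]
 [0.47655201 0.46428248 0.022     ]
 [0.41724666 0.34702594 0.022     ]]
[0.44963276 0.40391726 0.04233443]
```

```bash
python3 - <<'E'
from h import *
d=pickle.load(open('pics/w3.pkl','rb')); s=pickle.load(open('pics/s3.pkl','rb'))
for n,c,us in (('wrist',d,(306,334)),):
    for u in us:
        for v in range(286,345,4): print(n,u,v,np.round(world(c,[(u,v)])[0]*1000,1))
for u in (398,400):
    for v in range(348,376,2): print('side',u,v,np.round(world(s,[(u,v)])[0]*1000,1))
E
```

```text
wrist 306 286 [442.4 410.6  45.4]
wrist 306 290 [442.6 408.5  44.8]
wrist 306 294 [442.8 406.8  45.1]
wrist 306 298 [442.6 414.7  66.3]
wrist 306 302 [442.8 414.8  69.8]
wrist 306 306 [442.9 415.1  73.6]
wrist 306 310 [443.  414.9  76.3]
wrist 306 314 [443.1 415.1  79.9]
wrist 306 318 [443.2 414.7  81.9]
wrist 306 322 [443.3 415.1  85.4]
wrist 306 326 [443.4 415.1  88.2]
wrist 306 330 [443.5 415.   90.6]
wrist 306 334 [443.5 415.3  93.5]
wrist 306 338 [443.6 415.6  96.4]
wrist 306 342 [443.7 415.   97.8]
wrist 334 286 [454.3 411.8  44.8]
wrist 334 290 [454.4 410.6  46. ]
wrist 334 294 [454.7 408.7  46. ]
wrist 334 298 [452.9 416.8  67.8]
wrist 334 302 [452.8 416.5  70.6]
wrist 334 306 [452.8 416.3  73.5]
wrist 334 310 [452.6 416.5  77.1]
wrist 334 314 [452.6 416.3  79.7]
wrist 334 318 [452.5 416.1  82.3]
wrist 334 322 [452.4 416.3  85.6]
wrist 334 326 [452.2 416.7  89. ]
wrist 334 330 [452.2 416.6  91.4]
wrist 334 334 [452.1 416.6  94. ]
wrist 334 338 [452.1 416.2  95.6]
wrist 334 342 [451.9 416.8  99. ]
side 398 348 [450.1 415.5 108.8]
side 398 350 [450.1 416.3 105.4]
side 398 352 [449.7 415.5 100.6]
side 398 354 [449.1 413.7  95.2]
side 398 356 [448.3 410.7  88.7]
side 398 358 [448.4 412.2  85.7]
side 398 360 [448.5 413.6  82.7]
side 398 362 [448.7 415.9  80.4]
side 398 364 [448.  413.5  74.3]
side 398 366 [447.7 413.   69.6]
side 398 368 [447.7 414.1  66.3]
side 398 370 [443.6 394.9  46.1]
side 398 372 [444.2 399.   45.2]
side 398 374 [445.1 404.4  45.4]
side 400 348 [445.7 409.9 104.5]
side 400 350 [445.5 409.9 100.4]
side 400 352 [445.9 413.2  98.8]
side 400 354 [446.  414.8  96. ]
side 400 356 [445.4 412.9  90.4]
side 400 358 [444.8 411.2  84.9]
side 400 360 [444.8 412.   81.4]
side 400 362 [444.9 413.6  78.5]
side 400 364 [444.4 412.5  73.4]
side 400 366 [444.  411.7  68.5]
side 400 368 [443.9 412.3  64.8]
side 400 370 [434.6 367.7  23.3]
side 400 372 [435.5 373.4  23.6]
side 400 374 [441.6 404.5  45.4]
```

Both cameras put the shut fingertips at z ≈ 64 mm, while the reported TCP implies 25 mm. They closed above the rib, so the real tool is about 38 mm higher than stated. I'll open, go down in checked steps and trust the cameras for height.

Emit:
arm_command --targets '[{"xyz": [-0.05,0,0],"dr": [0,0,0],"jaw": 4.5},{"xyz": [-0.05,0,0],"dr": [0,0,0],"jaw": 4.5},{"xyz": [-0.05,0,0],"dr": [0,0,0],"jaw": 4.5},{"xyz": [-0.05,0,1.0],"dr": [0,0,0],"jaw": 4.5},{"xyz": [-0.05,0,2.0],"dr": [0,0,0],"jaw": 4.5}]'

```text
time: 5.25
tcp_pos: [0.4497, 0.4034, 0.0217]
ee_rot: [0.0, 0.66, 0.751, 0.0]
force: [-0.5, -0.5, -0.5]
opening: 0.531
grip_force: 0.0
```

Emit:
arm_command --targets '[{"xyz": [0,0,0.5],"dr": [0,0,0],"jaw": 4.5},{"xyz": [0,0,0.5],"dr": [0,0,0],"jaw": 4.5},{"xyz": [0,0,0.5],"dr": [0,0,0],"jaw": 4.5}]'

```text
time: 5.55
tcp_pos: [0.4496, 0.4034, 0.017]
ee_rot: [-0.0, 0.66, 0.751, -0.0]
force: [0.4, -0.1, -0.5]
opening: 0.527
grip_force: 0.0
```

```bash
python3 - <<'E'
from h import *
d=snap('wrist','w4')
print(get_state()['tcp_pos'],get_state()['opening'])
W=world(d,[(u,v) for u in range(640) for v in range(480)])
x,y,z=W.T
for n,k in (('L',(x<.441)&(x>.40)),('R',(x>.457)&(x<.50))):
    k=k&(z>.026)&(z<.06)&(y>.385)&(y<.43); P=W[k]*1000
    print(n,k.sum(), np.round(np.percentile(P[:,2],[0,2,10,50]),1) if k.sum() else '', P.mean(0))
    o=np.argsort(P[:,2])[:400:40]; print(np.round(P[o],1))
E
```

```text
[0.44981052 0.40353786 0.01737639] 0.528761397885679
L 1344 [38.9 41.1 44.2 51.2] [424.54395048 408.06057808  51.03357393]
[[427.3 400.9  38.9]
 [428.3 393.5  41.9]
 [427.8 397.1  42.9]
 [440.7 426.   43.9]
 [427.2 403.1  44.5]
 [440.3 426.7  44.9]
 [439.7 429.   45.1]
 [426.7 406.5  45.5]
 [440.7 422.9  45.9]
 [421.6 412.   46.4]]
R 1293 [26.2 40.6 44.1 51.4] [473.73673813 411.60142652  51.1579697 ]
[[469.  421.4  26.2]
 [471.9 407.1  41.3]
 [470.7 417.4  42.7]
 [472.  406.9  43.9]
 [473.9 418.6  44.5]
 [472.5 403.2  44.9]
 [474.6 418.3  45.4]
 [472.7 418.3  45.8]
 [471.3 411.1  46.4]
 [472.9 399.4  47.1]]
```

Emit:
arm_command --targets '[{"xyz": [0,0,0.7],"dr": [0,0,0],"jaw": 4.5},{"xyz": [0,0,1.3],"dr": [0,0,0],"jaw": 4.5},{"xyz": [0,0,1.45],"dr": [0,0,0],"jaw": 4.5},{"xyz": [0,0,1.45],"dr": [0,0,0],"jaw": 3.5},{"xyz": [0,0,1.45],"dr": [0,0,0],"jaw": 2.5}]'

```text
time: 6.1
tcp_pos: [0.4499, 0.4037, 0.0036]
ee_rot: [0.0, 0.661, 0.751, 0.0]
force: [-1.0, 0.0, 2.7]
opening: 0.294
grip_force: 1.8
```

Emit:
arm_command --targets '[{"xyz": [0,0,0],"dr": [0,0,0],"jaw": 1.8},{"xyz": [0,0,0],"dr": [0,0,0],"jaw": 1.2},{"xyz": [0,0,0],"dr": [0,0,0],"jaw": 0},{"xyz": [0,0,0],"dr": [0,0,0],"jaw": 0},{"xyz": [0,0,0],"dr": [0,0,0],"jaw": 0}]'

```text
time: 6.6
tcp_pos: [0.45, 0.4039, 0.0042]
ee_rot: [0.0, 0.661, 0.751, 0.001]
force: [-2.0, -0.7, 8.0]
opening: 0.148
grip_force: 60.4
```

Gripped: the opening is 12.6 mm with 60 N on the pads, and the fingertips touch the plate. Now I'll lift.

Emit:
arm_command --targets '[{"xyz": [0,0,-1.0],"dr": [0,0,0],"jaw": 0},{"xyz": [0,0,-3.5],"dr": [0,0,0],"jaw": 0},{"xyz": [0,0,-6.5],"dr": [0,0,0],"jaw": 0},{"xyz": [0,0,-9.5],"dr": [0,0,0],"jaw": 0},{"xyz": [0,0,-10.5],"dr": [0,0,0],"jaw": 0}]'

```text
time: 7.1
tcp_pos: [0.451, 0.4044, 0.1114]
ee_rot: [0.001, 0.66, 0.751, 0.003]
force: [0.2, 0.1, -1.6]
opening: 0.152
grip_force: 59.4
```

```bash
python3 - <<'E'
from h import *
s=get_state(); print(s['force'],s['opening'],s['wrist_torque'])
rel([.4533,.1428,.11],75.9)
E
```

```text
[ 0.15096017  0.11492101 -1.59381068] 0.15192034496190612 [ 0.01324351 -0.05908216 -0.01575481]
xyz [-25.98  -3.11   0.06] dr [ 0.25 -0.19 21.43]
```

Emit:
arm_command --targets '[{"xyz": [-3.5,-0.4,0],"dr": [0,0,3],"jaw": 0},{"xyz": [-7.8,-0.95,0],"dr": [0,0,7],"jaw": 0},{"xyz": [-12.4,-1.5,0],"dr": [0,0,11],"jaw": 0},{"xyz": [-17.0,-2.0,0],"dr": [0,0,15],"jaw": 0},{"xyz": [-21.0,-2.5,0],"dr": [0,0,18.5],"jaw": 0}]'

```text
time: 7.6
tcp_pos: [0.4508, 0.1898, 0.1072]
ee_rot: [-0.0, 0.774, 0.634, -0.001]
force: [1.4, -0.4, -1.5]
opening: 0.151
grip_force: 59.3
```

Emit:
arm_command --targets '[{"xyz": [0,0,0],"dr": [0,0,0],"jaw": 0},{"xyz": [0,0,0],"dr": [0,0,0],"jaw": 0}]'

```text
time: 7.8
tcp_pos: [0.4515, 0.1912, 0.1075]
ee_rot: [-0.0, 0.773, 0.634, -0.0]
force: [-0.4, 0.0, -1.1]
opening: 0.15
grip_force: 59.3
```

```bash
python3 - <<'E'
from h import *
rel([.4533,.1428,.11],75.9)
E
```

```text
xyz [-4.71  1.12 -0.25] dr [-0.04  0.01  2.81]
```

Emit:
arm_command --targets '[{"xyz": [-1.5,0.35,-0.1],"dr": [0,0,1],"jaw": 0},{"xyz": [-3.2,0.76,-0.2],"dr": [0,0,2],"jaw": 0},{"xyz": [-4.71,1.12,-0.25],"dr": [0,0,2.8],"jaw": 0},{"xyz": [-4.71,1.12,-0.25],"dr": [0,0,2.8],"jaw": 0},{"xyz": [-4.71,1.12,-0.25],"dr": [0,0,2.8],"jaw": 0}]'

```text
time: 8.3
tcp_pos: [0.4535, 0.1445, 0.1102]
ee_rot: [-0.0, 0.788, 0.616, -0.0]
force: [0.1, 0.6, -0.8]
opening: 0.145
grip_force: 59.3
```

```bash
python3 - <<'E'
from h import *
rel([.4533,.1428,.11],75.9)
d=snap('top','t5'); s=snap('side','s5')
for n,c,b in (('top',d,(345,425,245,330)),('side',s,(320,440,180,350))):
    W=world(c,[(u,v) for u in range(b[0],b[1]) for v in range(b[2],b[3])]); x,y,z=W.T
    box=(abs(x-.453)<.1)&(abs(y-.143)<.1)
    for z0,z1 in ((.116,.134),(.136,.155)):
        k=box&(z>z0)&(z<z1); print(n,z0,k.sum(),cv2.minAreaRect((W[k][:,:2]*1000).astype(np.float32)),np.median(z[k]))
cv2.imwrite('pics/s5c.png',np.hstack([cv2.resize(d['frame'][245:335,335:435,::-1],(400,360)),cv2.resize(s['frame'][210:350,310:440,::-1],(400,430))[:360]]))
E
```

```text
xyz [-0.17  0.02  0.02] dr [-0.02 -0.01  0.18]
top 0.116 229 ((457.7330627441406, 128.31924438476562), (162.34295654296875, 184.68463134765625), 89.64615631103516) 0.1261296235148308
top 0.136 1 ((416.0645446777344, 126.67430114746094), (0.0, 0.0), 0.0) 0.13760398454422784
side 0.116 841 ((455.4939880371094, 130.76564025878906), (161.27662658691406, 195.50308227539062), 88.35881805419922) 0.12822401553459178
side 0.136 205 ((451.7628173828125, 148.24447631835938), (55.63383865356445, 37.32559585571289), 51.449066162109375) 0.14893380775259762
```

View pics/s5c.png

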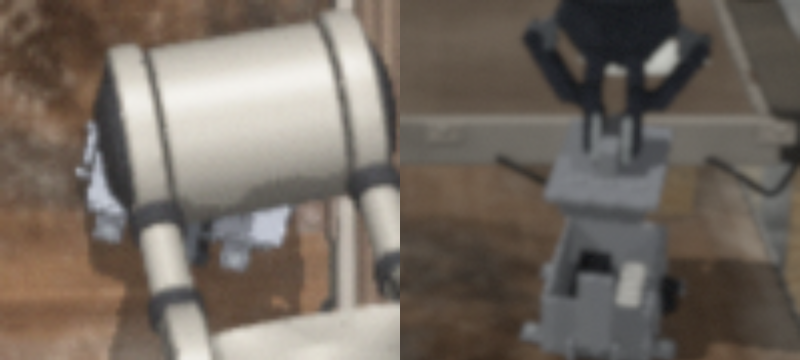

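The left half (top view) shows the wrist hiding the cover. The right half (side view) shows the cover held level above the box, roughly in line. I'll measure it finely.

```bash
python3 - <<'E'
from h import *
w=snap('wrist','w5'); s=pickle.load(open('pics/s5.pkl','rb'))
a=np.radians(75.9); ex=np.array([np.cos(a),np.sin(a)]); ey=np.array([-np.sin(a),np.cos(a)]); C=np.array([.4528,.1425])
for n,c in (('wrist',w),('side',s)):
    W=world(c,[(u,v) for u in range(640) for v in range(480)]); P=(W[:,:2]-C)
    lx,ly=P@ex*1000,P@ey*1000; z=W[:,2]*1000
    k=(abs(lx)<75)&(abs(ly)<50)&(z>122)&(z<133); 
    print(n,k.sum(),'plate',np.round(np.percentile(lx[k],[.5,2,98,99.5]),1),np.round(np.percentile(ly[k],[.5,2,98,99.5]),1),'z',np.round(np.median(z[k]),1))
    A=np.c_[lx[k],ly[k],np.ones(k.sum())]; print(' tilt deg',np.degrees(np.linalg.lstsq(A,z[k],rcond=None)[0][:2]))
    if n=='wrist':
        # end edge and side edges (yaw) of the plate in box axes
        for lo,hi in ((15,25),(25,35),(35,45),(45,55)):
            m=k&(lx>lo)&(lx<hi); print('  lx',lo,hi,'ly',np.round([ly[m].min(),ly[m].max()],1) if m.any() else '')
        for lo in range(-30,30,15):
            m=k&(ly>lo)&(ly<lo+15); print('  ly',lo,'lxmax',np.round(np.sort(lx[m])[-3:],1))
        k=(abs(lx)<75)&(abs(ly)<50)&(z>143)&(z<156)&(lx>14); print(' rib',k.sum(),np.round(np.percentile(lx[k],[1,99]),1),np.round(np.percentile(ly[k],[1,99]),1),np.median(z[k]))
        k=(lx>45)&(lx<80)&(abs(ly)<20)&(z>55)&(z<80); print(' clip+x',k.sum(),np.round(np.percentile(lx[k],[1,99]),1) if k.any() else '',np.round(np.percentile(ly[k],[1,99]),1) if k.any() else '')
E
```

```text
wrist 31444 plate [-55.3 -50.8  61.5  62.2] [-37.2 -36.3  36.9  37.9] z 129.6
 tilt deg [-0.00563902  0.09637603]
  lx 15 25 ly [-37.8  38.5]
  lx 25 35 ly [-38.   38.6]
  lx 35 45 ly [-37.8  38.5]
  lx 45 55 ly [-37.9  38.5]
  ly -30 lxmax [62.4 62.5 62.5]
  ly -15 lxmax [62.3 62.3 62.3]
  ly 0 lxmax [62.3 62.3 62.3]
  ly 15 lxmax [62.3 62.3 62.3]
 rib 2815 [14.  32.4] [-11.5  11.5] 151.35945819417623
 clip+x 1204 [54.8 68.2] [-11.7  11.6]
side 730 plate [-57.1 -53.9  61.1  62.3] [-36.1 -35.2  38.6  39.1] z 128.4
 tilt deg [-0.56968133  0.06030913]
```

The cover is level, square to about 0.1°, and 2.1 mm too far along box +x. I'll shift it and come down to just above the clips.

Emit:
arm_command --targets '[{"xyz": [-0.2,0.03,0.5],"dr": [0,0,0],"jaw": 0},{"xyz": [-0.2,0.03,2.0],"dr": [0,0,0],"jaw": 0},{"xyz": [-0.2,0.03,3.5],"dr": [0,0,0],"jaw": 0},{"xyz": [-0.2,0.03,4.4],"dr": [0,0,0],"jaw": 0},{"xyz": [-0.2,0.03,4.6],"dr": [0,0,0],"jaw": 0}]'

```text
time: 8.95
tcp_pos: [0.4526, 0.1416, 0.0632]
ee_rot: [-0.001, 0.788, 0.616, -0.001]
force: [-0.1, -0.3, -1.3]
opening: 0.148
grip_force: 59.3
```

Emit:
arm_command --targets '[{"xyz": [0,0,0],"dr": [0,0,0],"jaw": 0},{"xyz": [0,0,0],"dr": [0,0,0],"jaw": 0}]'

```text
time: 9.15
tcp_pos: [0.4538, 0.1417, 0.0648]
ee_rot: [0.0, 0.788, 0.616, 0.0]
force: [0.7, 0.0, -1.3]
opening: 0.15
grip_force: 59.3
```

```bash
cat > m.py <<'E'
from h import *
import sys
w=snap('wrist',sys.argv[1]); st=get_state(); print(st['tcp_pos'],st['force'])
zp=(st['tcp_pos'][2]+.0178)*1000+1.5
rel([.4528,.1425,st['tcp_pos'][2]],75.9)
a=np.radians(75.9); ex=np.array([np.cos(a),np.sin(a)]); ey=np.array([-np.sin(a),np.cos(a)]); C=np.array([.4528,.1425])
W=world(w,[(u,v) for u in range(640) for v in range(480)]); P=(W[:,:2]-C)
lx,ly=P@ex*1000,P@ey*1000; z=W[:,2]*1000
k=(abs(lx)<75)&(abs(ly)<50)&(abs(z-zp)<4)
print('plate z',np.median(z[k]),'exp',zp)
for lo,hi in ((15,25),(45,55)):
    m=k&(lx>lo)&(lx<hi); print('  lx',lo,hi,'ly',np.round([ly[m].min(),ly[m].max()],1) if m.any() else '')
for lo in range(-36,36,12):
    m=k&(ly>lo)&(ly<lo+12); print('  ly',lo,'lxmax',np.round(np.sort(lx[m])[-3:],1))
k=(lx>45)&(lx<80)&(abs(ly)<20)&(z>zp+3 if zp<75 else z>55)&(z<80); print(' clip+x',k.sum(),np.round(np.percentile(lx[k],[1,99]),1) if k.any() else '',np.round(np.percentile(ly[k],[1,99]),1) if k.any() else '')
k=(lx>55)&(lx<66)&(abs(ly)>15)&(abs(ly)<40)&(z>39)&(z<48); print(' rim end',k.sum(),np.round(np.percentile(lx[k],[90,99]),1) if k.any() else '')
E
python3 m.py w6
```

```text
[0.45381018 0.14165706 0.06492443] [ 0.3774094   0.21037322 -1.4738947 ]
xyz [ 0.06 -0.12 -0.  ] dr [ 0.07 -0.02  0.13]
plate z 84.19338122363455 exp 84.22443067414684
  lx 15 25 ly [-38.9  37.5]
  lx 45 55 ly [-38.9  37.5]
  ly -36 lxmax [59.6 59.6 59.6]
  ly -24 lxmax [59.5 59.5 59.5]
  ly -12 lxmax [59.5 59.5 59.5]
  ly 0 lxmax [59.4 59.4 59.5]
  ly 12 lxmax [59.5 59.5 59.5]
  ly 24 lxmax [59.5 59.5 59.5]
 clip+x 1665 [57.3 68.1] [-11.6  11.4]
 rim end 1006 [59.5 59.7]
```

Nearly centred: -0.4 mm along the box and -0.7 mm across. I'll trim that and lower onto the clip slopes.

Emit:
arm_command --targets '[{"xyz": [0.04,-0.07,0.4],"dr": [0,0,0],"jaw": 0},{"xyz": [0.04,-0.07,0.8],"dr": [0,0,0],"jaw": 0},{"xyz": [0.04,-0.07,1.2],"dr": [0,0,0],"jaw": 0},{"xyz": [0.04,-0.07,1.3],"dr": [0,0,0],"jaw": 0},{"xyz": [0.04,-0.07,1.3],"dr": [0,0,0],"jaw": 0}]'

```text
time: 9.7
tcp_pos: [0.4526, 0.1421, 0.0511]
ee_rot: [-0.0, 0.788, 0.616, -0.0]
force: [0.5, -0.4, -1.4]
opening: 0.149
grip_force: 59.3
```

```bash
python3 m.py w7
```

```text
[0.45271884 0.14209172 0.05122961] [-0.27156496 -0.24293461 -1.09523023]
xyz [ 0.04 -0.   -0.  ] dr [-0.01  0.01  0.12]
plate z 70.44602694149656 exp 70.52961391020116
  lx 15 25 ly [-37.5  38.6]
  lx 45 55 ly [-37.6  38.7]
  ly -36 lxmax [59.7 59.8 59.8]
  ly -24 lxmax [59.7 59.7 64.9]
  ly -12 lxmax [68.1 68.1 68.2]
  ly 0 lxmax [68.1 68.1 68.2]
  ly 12 lxmax [59.6 59.6 59.6]
  ly 24 lxmax [59.6 59.6 59.6]
 clip+x 2 [64.2 65.1] [-3.5  1.1]
 rim end 752 [59.6 59.7]
```

Aligned within about 0.5 mm. Now I'll press straight down gently.

Emit:
arm_command --targets '[{"xyz": [0.02,0.04,0.1],"dr": [0,0,0],"jaw": 0},{"xyz": [0.02,0.04,0.2],"dr": [0,0,0],"jaw": 0},{"xyz": [0.02,0.04,0.3],"dr": [0,0,0],"jaw": 0},{"xyz": [0.02,0.04,0.4],"dr": [0,0,0],"jaw": 0},{"xyz": [0.02,0.04,0.5],"dr": [0,0,0],"jaw": 0}]'

```text
time: 10.25
tcp_pos: [0.4537, 0.1423, 0.0468]
ee_rot: [0.0, 0.788, 0.616, 0.001]
force: [-0.0, -1.0, 5.6]
opening: 0.149
grip_force: 60.7
```

Emit:
arm_command --targets '[{"xyz": [0,0,0.1],"dr": [0,0,0],"jaw": 0},{"xyz": [0,0,0.2],"dr": [0,0,0],"jaw": 0},{"xyz": [0,0,0.3],"dr": [0,0,0],"jaw": 0},{"xyz": [0,0,0.3],"dr": [0,0,0],"jaw": 0}]'

```text
time: 10.65
tcp_pos: [0.4542, 0.1423, 0.0443]
ee_rot: [0.001, 0.788, 0.616, 0.001]
force: [-0.4, -0.7, 7.7]
opening: 0.148
grip_force: 61.3
```

Clip contact as expected: 7.7 N with little side force. Continuing.

Emit:
arm_command --targets '[{"xyz": [0,-0.05,0.1],"dr": [0,0,0],"jaw": 0},{"xyz": [0,-0.05,0.2],"dr": [0,0,0],"jaw": 0},{"xyz": [0,-0.05,0.3],"dr": [0,0,0],"jaw": 0},{"xyz": [0,-0.05,0.35],"dr": [0,0,0],"jaw": 0},{"xyz": [0,-0.05,0.35],"dr": [0,0,0],"jaw": 0}]'

```text
time: 11.15
tcp_pos: [0.4539, 0.1423, 0.0405]
ee_rot: [0.001, 0.788, 0.616, 0.001]
force: [2.3, -1.5, 2.4]
opening: 0.147
grip_force: 60.0
```

```bash
python3 m.py w8
```

```text
[0.45373108 0.14229881 0.0403285 ] [ 1.47798686 -1.9749946   4.08646675]
xyz [-0.  -0.1 -0. ] dr [ 0.13 -0.04  0.12]
plate z 59.881569759673226 exp 59.62849503900591
  lx 15 25 ly [-38.8  37.3]
  lx 45 55 ly [-38.8  37.5]
  ly -36 lxmax [60.2 60.3 60.3]
  ly -24 lxmax [60.2 60.2 63.8]
  ly -12 lxmax [66.  66.  66.4]
  ly 0 lxmax [66. 66. 66.]
  ly 12 lxmax [60.1 60.1 60.1]
  ly 24 lxmax [60.2 60.2 60.2]
 clip+x 2219 [64.6 74.6] [-11.8  11.6]
 rim end 363 [59.7 59.8]
```

The +x clip is bent outward and the plate is about 8 mm above the rim, past the slopes. Continuing down to the rim.

Emit:
arm_command --targets '[{"xyz": [0,-0.06,0.15],"dr": [0,0,0],"jaw": 0},{"xyz": [0,-0.06,0.3],"dr": [0,0,0],"jaw": 0},{"xyz": [0,-0.06,0.45],"dr": [0,0,0],"jaw": 0},{"xyz": [0,-0.06,0.6],"dr": [0,0,0],"jaw": 0},{"xyz": [0,-0.06,0.7],"dr": [0,0,0],"jaw": 0}]'

```text
time: 11.7
tcp_pos: [0.4511, 0.1425, 0.0322]
ee_rot: [-0.001, 0.788, 0.616, -0.001]
force: [-3.9, 0.1, 7.7]
opening: 0.147
grip_force: 62.3
```

Emit:
arm_command --targets '[{"xyz": [0,0,0.05],"dr": [0,0,0],"jaw": 0},{"xyz": [0,0,0.1],"dr": [0,0,0],"jaw": 0},{"xyz": [0,0,0.15],"dr": [0,0,0],"jaw": 0}]'

```text
time: 12.0
tcp_pos: [0.4512, 0.1425, 0.0322]
ee_rot: [-0.0, 0.788, 0.616, -0.001]
force: [-7.9, -0.9, 19.0]
opening: 0.146
grip_force: 64.4
```

```bash
python3 m.py w9
```

```text
[0.45116189 0.14249711 0.03218775] [-6.32660542 -0.06030447 13.54277046]
xyz [ 0.04  0.16 -0.  ] dr [-0.08  0.03  0.13]
plate z 51.597822831163825 exp 51.487748907418876
  lx 15 25 ly [-36.2  40.1]
  lx 45 55 ly [-36.2  40.4]
  ly -36 lxmax [59.8 59.8 59.8]
  ly -24 lxmax [59.7 59.7 59.8]
  ly -12 lxmax [68.1 68.1 68.1]
  ly 0 lxmax [68.1 68.1 68.1]
  ly 12 lxmax [59.6 59.6 59.7]
  ly 24 lxmax [59.7 59.7 59.8]
 clip+x 3003 [54.8 68.1] [-11.8  11.5]
 rim end 287 [59.7 59.7]
```

Seated: TCP z is 32.2 mm as predicted and the +x clip is back at rest over the plate. The cover sits 2 mm off sideways with some side force, so I'll ease the press, centre it and press again.

Emit:
arm_command --targets '[{"xyz": [0,0.05,-0.12],"dr": [0,0,0],"jaw": 0},{"xyz": [0,0.1,-0.12],"dr": [0,0,0],"jaw": 0},{"xyz": [0,0.16,-0.12],"dr": [0,0,0],"jaw": 0},{"xyz": [0,0.16,-0.12],"dr": [0,0,0],"jaw": 0}]'

```text
time: 12.45
tcp_pos: [0.4537, 0.142, 0.0323]
ee_rot: [-0.0, 0.788, 0.616, -0.0]
force: [0.5, 1.0, -0.9]
opening: 0.145
grip_force: 60.6
```

```bash
python3 m.py w10
```

```text
[0.45367064 0.14204163 0.03234099] [-0.36236126  0.97975632 -1.26818979]
xyz [ 0.02 -0.1   0.  ] dr [-0.02  0.01  0.12]
plate z 51.69011307971033 exp 51.640988369038865
  lx 15 25 ly [-39.   37.5]
  lx 45 55 ly [-39.   37.6]
  ly -36 lxmax [60. 60. 60.]
  ly -24 lxmax [59.9 59.9 59.9]
  ly -12 lxmax [68.1 68.1 68.1]
  ly 0 lxmax [68.1 68.1 68.2]
  ly 12 lxmax [59.8 59.9 59.9]
  ly 24 lxmax [59.8 59.9 59.9]
 clip+x 3029 [54.8 68.1] [-11.7  11.5]
 rim end 234 [59.7 59.8]
```

Emit:
arm_command --targets '[{"xyz": [0,-0.05,0],"dr": [0,0,0],"jaw": 0},{"xyz": [0,-0.05,0.1],"dr": [0,0,0],"jaw": 0},{"xyz": [0,-0.05,0.2],"dr": [0,0,0],"jaw": 0},{"xyz": [0,-0.05,0.2],"dr": [0,0,0],"jaw": 0}]'

```text
time: 12.9
tcp_pos: [0.4531, 0.1422, 0.0322]
ee_rot: [0.0, 0.788, 0.616, 0.0]
force: [-6.7, -1.3, 18.8]
opening: 0.15
grip_force: 64.2
```

Emit:
arm_command --targets '[{"xyz": [0,0,0.05],"dr": [0,0,0],"jaw": 0},{"xyz": [0,0,0.1],"dr": [0,0,0],"jaw": 0},{"xyz": [0,0,0.1],"dr": [0,0,0],"jaw": 0}]'

```text
time: 13.2
tcp_pos: [0.4532, 0.1422, 0.0321]
ee_rot: [0.0, 0.788, 0.616, 0.0]
force: [-9.7, -1.6, 28.6]
opening: 0.148
grip_force: 66.5
```

```bash
python3 m.py w11; python3 - <<'E'
from h import *
s=snap('side','s11'); w=pickle.load(open('pics/w11.pkl','rb'))
print(get_state()['force'],get_state()['wrist_torque'])
cv2.imwrite('pics/f.png',np.hstack([cv2.resize(w['frame'][100:480,130:510,::-1],(400,400)),cv2.resize(s['frame'][240:340,330:430,::-1],(400,400))]))
E
```

```text
[0.45319027 0.14220782 0.03216292] [-9.57041611 -1.75698889 29.82266363]
xyz [ 0.02 -0.04 -0.  ] dr [ 0.07 -0.01  0.14]
plate z 51.61058366463656 exp 51.46292488005793
  lx 15 25 ly [-38.2  38.1]
  lx 45 55 ly [-38.2  38.2]
  ly -36 lxmax [60.  60.  60.1]
  ly -24 lxmax [59.9 59.9 60. ]
  ly -12 lxmax [68.1 68.1 68.1]
  ly 0 lxmax [68.1 68.2 68.2]
  ly 12 lxmax [59.9 59.9 59.9]
  ly 24 lxmax [59.9 59.9 59.9]
 clip+x 3043 [54.6 68.1] [-11.8  11.6]
 rim end 228 [59.7 59.8]
[-8.99952109 -1.88759111 29.98074611] [-0.36350621  1.55856254  0.02417755]
```

View pics/f.png

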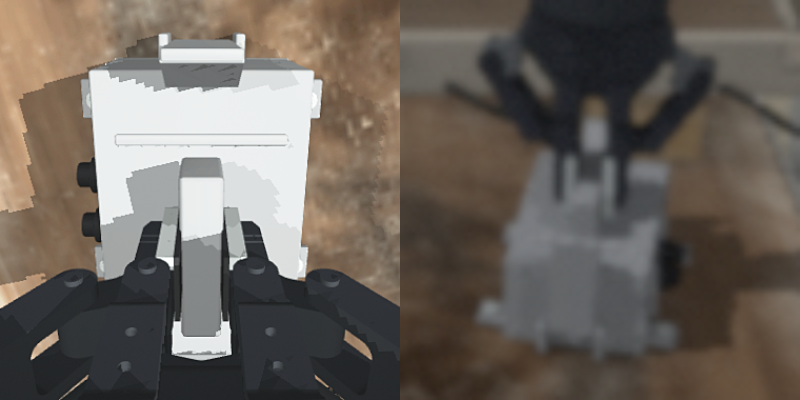

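The cover lies flush and centred, with the +x clip over its end at (202,50), under 30 N of press. I'll check the hidden -x end by depth.

```bash
python3 - <<'E'
from h import *
a=np.radians(75.9); ex=np.array([np.cos(a),np.sin(a)]); ey=np.array([-np.sin(a),np.cos(a)]); C=np.array([.4528,.1425])
t=camera('top')
for n,c in (('w',pickle.load(open('pics/w11.pkl','rb'))),('s',pickle.load(open('pics/s11.pkl','rb'))),('t',t)):
    W=world(c,[(u,v) for u in range(640) for v in range(480)]); P=W[:,:2]-C
    lx,ly,z=P@ex*1000,P@ey*1000,W[:,2]*1000
    k=(abs(lx)<58)&(abs(ly)<37)&(z>46)&(z<56)&(abs(ly)>12)
    if k.sum()>20: print(n,'tilt',np.degrees(np.linalg.lstsq(np.c_[lx[k],ly[k],np.ones(k.sum())],z[k],rcond=None)[0][:2]),np.percentile(lx[k],[1,99]),np.median(z[k][lx[k]<-30]) if (lx[k]<-30).any() else '')
    k=(lx<-45)&(lx>-85)&(abs(ly)<13)&(z>54)&(z<76)
    if k.any(): print(n,'clip-x',k.sum(),np.percentile(lx[k],[1,99]),z[k].max())
E
```

```text
w tilt [0.09749867 0.03744516] [-17.55708106  57.45575958] 51.35804538663738
w clip-x 157 [-56.85854918 -54.67895593] 56.87842978149085
s tilt [-0.26932542  0.22782269] [-55.93081802  57.53531529] 50.837141371352814
s clip-x 39 [-70.34374913 -56.67496125] 71.66455473055066
t tilt [ 0.09324229 -0.08738716] [-57.33946114  57.59127921] 50.38256584692768
```

```bash
python3 -c "
from bench import *
print(get_state()['force'],hand_in())"
```

```text
the job is handed in; nothing more can be done
[-9.14515544 -2.55722117 30.23190879] None
```

The cover is on the relay box, flush on the rim and centred. By the camera depths both clips are over its ends, though I saw the right one (-x end) only partly. I handed the job in while still pressing it down with about 30 N; no result came back.

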